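# Load two bushings on a gang mandrel in the leaning cradle

### The job

Set the bushing that stands by itself near the cradle into the leaning cradle, square on top of the one already there, and let go of it. Then take the mandrel from the wooden block and thread it nose first through both bushings and into the bore of the cradle's end stop until its collar sits on the upper bushing; guide it all the way down, do not let it drop. Leave it there and leave the other things on the bench where they are.

Things in the scene. Friction and masses are not known exactly. Their poses are not given: they have to be found in the camera images.
- cradle_axis: Dark green cradle fixed to the bench, axis leaning 30 deg toward the robot. Frame: origin = mouth of the end stop's 25 mm pilot bore (50 mm above bench, 12 mm thick stop, 74x84 mm), z = up along the common axis, y level across the cradle, x = away from the rails. Two 14 mm rails, length 128 mm, axes at x -27, y +-19 mm, carry a 52 mm bushing centred on z. Bed under it 200x120 mm; the rails' prop is 28 mm or more below the axis.
- low_centre (a point): Centre of the steel bushing that already lies in the cradle on the end stop (52 mm outside, 75 mm long, bore 41.6 mm). Loose; z along its axis. It belongs at 37.5 mm along the cradle axis.
- loose_centre (a point): Centre (half-way up) of the same kind of bushing, 52 mm outside, 75 mm tall, bore 41.6 mm, about 0.18 kg, standing upright by itself on the near end of the bench, left or right of the cradle; z along its axis. Seated on the lower bushing its centre is 112.5 mm along the cradle axis.
- mandrel_grip (a point): Point on the axis of the steel mandrel, in its 30 mm thick, 32 mm long round drive end, 12 mm below its top and 20 mm above its collar (48 mm wide, 6 mm thick); grasp here. z points from the nose to the drive end. Mandrel 200 mm long, about 0.4 kg, standing upright in the wooden block, left or right of the cradle.
- mandrel_nose (a point): Centre of the mandrel's nose end, 188 mm from the grip point. Nose 22 mm thick, 13 mm long, then a cone to the 38 mm body at 25 mm from the end; collar's under face 162 mm from the end. z points from the nose to the drive end. When home the nose is 12 mm inside the pilot bore.
- mandrel_block: Fixed wooden block 100x100x50 mm in which the mandrel stands; origin under its centre. Socket 43 mm wide, 38 mm deep, its floor 12 mm above the bench.
- cast_frame: Bystander: grey cast frame 99x113 mm, 30 mm high, lying flat; origin under its centre.
- caliper: Bystander: caliper lying flat, 235 mm long along its y, 15 mm high; origin under its centre.
There are look-alikes about, which are no part of the job. What is shaped like the part that bears loose_centre but black or orange is not meant.

How it is judged (in metres and radians):
On the way, in this order (a step that is already met when the one before it is completed fails the run):
1. the loose bushing lies in the cradle square on the lower one and is let go (x of loose_centre in the frame of cradle_axis between -0.004 and 0.004 m and y of loose_centre in the frame of cradle_axis between -0.004 and 0.004 m and z of loose_centre in the frame of cradle_axis between 0.1087 and 0.1167 m and angle between the z axis of each of loose_centre, low_centre and the z axis of cradle_axis, either way round below 0.06 rad and x of low_centre in the frame of cradle_axis between -0.004 and 0.004 m and y of low_centre in the frame of cradle_axis between -0.004 and 0.004 m and z of low_centre in the frame of cradle_axis between 0.0335 and 0.0415 m and contact force between bushing_loose and the fingers below 0.3 N), for 0.2 s.
2. the mandrel's nose has passed the upper bushing and entered the lower one (x of mandrel_nose in the frame of cradle_axis between -0.012 and 0.012 m and y of mandrel_nose in the frame of cradle_axis between -0.012 and 0.012 m and z of mandrel_nose in the frame of cradle_axis below 0.06 m), for 0.05 s.
At the end, for the whole second after the job is handed in: Both bushings lie end to end in the cradle (centres within 4 mm of 37.5 and 112.5 mm along its axis, 4 mm off it at most) and the mandrel is through both, nose 12 mm (within 4) inside the pilot bore, collar on the upper bushing; all within 0.06 rad of the axis, at rest (x of loose_centre in the frame of cradle_axis between -0.004 and 0.004 m and y of loose_centre in the frame of cradle_axis between -0.004 and 0.004 m and z of loose_centre in the frame of cradle_axis between 0.1087 and 0.1167 m and angle between the z axis of each of loose_centre, low_centre, mandrel_nose and the z axis of cradle_axis, either way round below 0.06 rad and x of low_centre in the frame of cradle_axis between -0.004 and 0.004 m and y of low_centre in the frame of cradle_axis between -0.004 and 0.004 m and z of low_centre in the frame of cradle_axis between 0.0335 and 0.0415 m and x of mandrel_nose in the frame of cradle_axis between -0.004 and 0.004 m and y of mandrel_nose in the frame of cradle_axis between -0.004 and 0.004 m and z of mandrel_nose in the frame of cradle_axis between -0.016 and -0.008 m and linear speed of mandrel below 0.02 m/s); the robot touches nothing.
It fails at once if the mandrel is dropped down the bores (faster than 0.5 m/s inside them) (x of mandrel_nose in the frame of cradle_axis between -0.015 and 0.015 m and y of mandrel_nose in the frame of cradle_axis between -0.015 and 0.015 m and z of mandrel_nose in the frame of cradle_axis between -0.03 and 0.14 m and linear speed of mandrel above 0.5 m/s).
It fails at once if the cast frame is pushed more than 30 mm from its place (distance of cast_frame from where it was at the start of the episode above 0.03 m).
It fails at once if the caliper is pushed more than 30 mm from its place (distance of caliper from where it was at the start of the episode above 0.03 m).
It also fails if it takes over 58 s, if anything falls off the work surface, if the arm or the gripper's body presses on something with over 40 N, if the wrist force passes 120 N, or if a joint passes its speed limit or range.

### The arm

A 6-joint arm with a two-finger parallel gripper is mounted at the origin on a cart in front of the work surface, level with it; the furniture and walls round the work are solid. World frame = base frame: x ahead of the robot, y to its left, z up, the work surface at z = 0. Lengths are in mm, angles in rad, forces in N, time in s.
With the tool pointing down it reaches from about 200 to 875 mm from the base axis. Payload 3.4 kg.
Tool frame: the origin (TCP) lies at the very end of the fingers, on their centre line; the grasp point (between the pads) lies 19 mm behind it; z points along the fingers, y is the direction in which the jaws open and shut (so a half turn about z gives the same grasp; the last joint's range is limited). The gripper opens to 94 mm and grips with 3 to 60 N. Pads are 16 mm wide; open, the fingers measure 119 mm over their backs; the gripper's body (75 mm by 177 mm) begins 78 mm behind the grasp point.
Start: joints at [1.193, 0.276, 1.505, -0, 1.361, -0.121], TCP at [146.059, 556.177, 205.493] pointing down, gripper open.
Joint ranges: [-2.89, 2.89], [-0.75, 2.08], [0.22, 2.7], [-1.18, 4.32], [0.11, 2.71], [-2.7, 2.7]. Speed limits (rad/s): [2.57, 2.57, 3.14, 3.14, 3.14, 3.14].

### API

Orientations are given as a unit quaternion [w, x, y, z].
In Python, from workcell import sensors, snapshot, calibration, manip gives the robot as it stands.
- The arm moves only by the shell command python3 -m creep 'ROWS' [OPENING]. ROWS is JSON, a list of rows, each a list of 6 numbers: the shift along the world's x, y, z in units of 25 mm (1.0 is 25 mm), then the turn, a rotation vector about the world's x, y, z in units of 5 degrees (1.0 is 5 degrees). A call has 1 to 20 rows; each row is the pose to reach, as a shift and turn from the pose commanded when the call began; what a row does not reach only later rows make up. A row lasts 1/12 s, in which the tool goes at most 41.7 mm and 7.16 degrees, less where a joint would pass 70% of its speed; a pose out of reach is approached as far as the arm can. A call with a gripper value outside its range is refused whole. OPENING is the opening, from 0 (shut) to 1 (fully open), set as the call begins (- or left out, the last holds). The fingers move at their own pace and stop on an object; the grip force is fixed at half the most. Time passes only in rows, so rows that repeat a pose let the fingers close. It gives the time, the measured TCP pose, the force and the opening at its end, in the units of the state.
- sensors.sense(): the state, without advancing time (a new reading comes with each control period).
- snapshot(name): name is "side" or "top"; returns (picture, depth): 420x560x3 uint8, blue, green, red; 420x560 float32, mm along the optical axis (not along the pixel's ray), 0 where there is no reading.
- calibration(name): a dict with "intrinsics" (3x3 intrinsics, pixels), "k1" (the pictures are not rectified: a ray, as slopes to the right and down, at radius r is drawn at 1 + k1 r^2 times it, then the intrinsics apply), "extrinsics" (4x4, takes a point from camera to world coordinates). Camera axes: x right, y up, looking along -z (the intrinsics and any distortion apply to the point x, -y, -z); pixel columns grow to the right and rows downward; lengths in mm; the calibration is good to about 2 mm. A picture is of the moment at which its call begins. calibration takes no time and is no camera call.
- manip.hand_in(): hands the job in, once; it reports no verdict.
The state is a dict: "t": time; "qpos": joint angles; "qvel": joint speeds; "joint_efforts": joint torques, N m; "ee_pos": TCP position; "eef_rot": TCP orientation; "contact_force": force on the tool from outside, world axes, zero at the start; "wrist_torque": the same for the moment, N m; "opening": finger opening in mm.
Only numpy, scipy, OpenCV 4.12 (cv2) and the standard library are available. Lean on these libraries where they do the work, as an engineer would, in place of code of your own. Each camera call takes 0.05 s, during which the arm holds its last target.

## Working session

There is one attempt and no reset: what is moved stays moved. The work goes in short steps, Python scripts to look and compute and a shell command to move; the robot and the scene stay as the last step left them, time stands still between calls to the robot, and variables do not carry over. Pictures are saved under pics/ and viewed, and the job is handed in when it is done.

```bash
mkdir -p pics; ls; python3 - <<'E'
from workcell import sensors, snapshot, calibration, manip
import cv2, numpy as np
print(sensors.sense())
for n in("side","top"):
    p,d=snapshot(n); cv2.imwrite(f"pics/{n}0.png",p); np.save(f"pics/{n}0.npy",d)
    c=calibration(n); print(n,c)
E
```

```text
pics
{'t': 0.0, 'qpos': array([ 1.19298617e+00,  2.76592412e-01,  1.50609923e+00,  8.61071094e-06,
        1.36069277e+00, -1.20979665e-01]), 'qvel': array([-0.00116035, -0.00059865,  0.00033351,  0.00305437,  0.00168715,
        0.00114774]), 'joint_efforts': array([ 2.85206173e-03, -4.04572070e+01, -2.37229282e+01,  7.03776791e-02,
        3.47808783e-02, -1.77500824e-04]), 'ee_pos': array([145.84395208, 555.62307229, 204.61972737]), 'eef_rot': array([-2.25197967e-04,  1.28063442e-01,  9.91765573e-01, -8.67121622e-04]), 'contact_force': array([-0.15247203, -0.2090824 ,  0.07839252]), 'wrist_torque': array([-0.03090239, -0.02664837,  0.03239353]), 'opening': 94.06909829954812}
side {'intrinsics': array([[519.06405773,   0.        , 271.74475868],
       [  0.        , 519.06405773, 208.18040384],
       [  0.        ,   0.        ,   1.        ]]), 'k1': -0.0930402034638801, 'extrinsics': array([[ 9.94111001e-01,  5.10441758e-02, -9.55918879e-02,
         3.99779904e+02],
       [-1.08336813e-01,  4.47453515e-01, -8.87720951e-01,
        -1.10392860e+03],
       [-2.54005805e-03,  8.92849284e-01,  4.50348425e-01,
         6.99400264e+02],
       [ 0.00000000e+00,  0.00000000e+00,  0.00000000e+00,
         1.00000000e+00]])}
top {'intrinsics': array([[413.98326541,   0.        , 283.23483996],
       [  0.        , 413.98326541, 213.43199497],
       [  0.        ,   0.        ,   1.        ]]), 'k1': -0.07473939889478642, 'extrinsics': array([[ 8.73274030e-04,  9.74662186e-01, -2.23680264e-01,
         2.83287732e+02],
       [-9.99992339e-01,  1.70460845e-03,  3.52355653e-03,
        -1.23828689e+01],
       [ 3.81556458e-03,  2.23675474e-01,  9.74656208e-01,
         1.30378352e+03],
       [ 0.00000000e+00,  0.00000000e+00,  0.00000000e+00,
         1.00000000e+00]])}
```

View pics/top0.png

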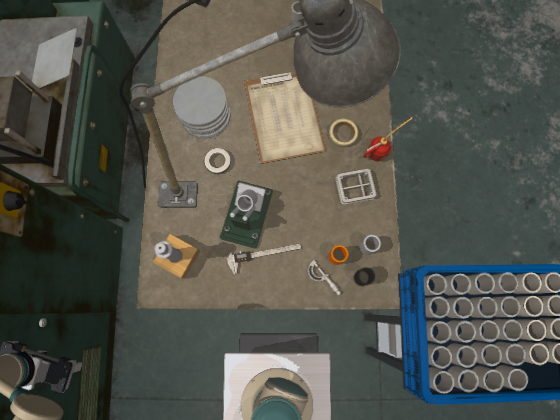

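View pics/side0.png

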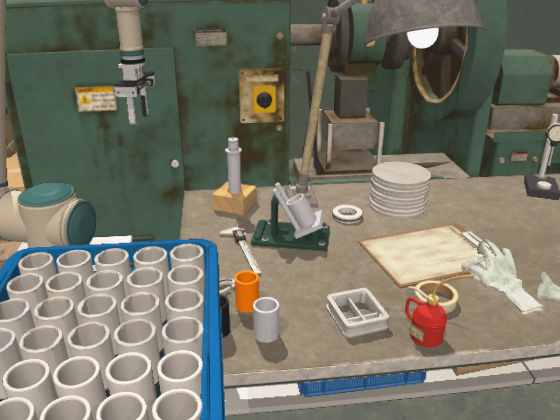

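The top view shows the grey loose bushing at (372,243), the mandrel in its block at (165,250), the cradle at (245,210), the orange and black decoys at (339,254) and (364,276), the caliper at (265,257), and the lamp on its arm over the left and far part of the bench. I'll measure with enlarged crops and depth.

```bash
cat > h.py <<'E'
import numpy as np, cv2
from workcell import calibration
def dist(name): 
    c=calibration(name); return c['intrinsics'],np.array([c['k1'],0,0,0,0.]),c['extrinsics']
def rays(name,uv):
    K,D,E=dist(name)
    n=cv2.undistortPoints(np.array(uv,float).reshape(-1,1,2),K,D)[:,0]
    return np.c_[n[:,0],-n[:,1],-np.ones(len(n))]@E[:3,:3].T, E[:3,3]
def atdepth(name,uv,d):
    r,o=rays(name,uv); return o+r*np.array(d).reshape(-1,1)
def atz(name,uv,z):
    r,o=rays(name,uv); return o+r*((z-o[2])/r[:,2])[:,None]
def cloud(name,d):
    v,u=np.mgrid[0:420,0:560]; m=d>0
    P=np.full((420,560,3),np.nan)
    P[m]=atdepth(name,np.c_[u[m],v[m]],d[m]); return P
def proj(name,X):
    K,D,E=dist(name); X=np.atleast_2d(X)
    c=(X-E[:3,3])@E[:3,:3]; c=c*[1,-1,-1]
    return cv2.projectPoints(c,np.zeros(3),np.zeros(3),K,D)[0][:,0]
E
python3 - <<'E'
from h import *
t=cv2.imread('pics/top0.png'); s=cv2.imread('pics/side0.png')
def crop(im,x0,y0,w,h,f): return cv2.resize(im[y0:y0+h,x0:x0+w],None,fx=f,fy=f,interpolation=cv2.INTER_CUBIC)
cv2.imwrite('pics/c1.png',crop(t,140,170,150,110,5))
cv2.imwrite('pics/c2.png',crop(t,300,220,100,75,6))
cv2.imwrite('pics/c3.png',crop(s,205,130,130,120,5))
cv2.imwrite('pics/c4.png',crop(s,210,260,100,90,6))
for n in('top','side'):
    d=np.load(f'pics/{n}0.npy'); P=cloud(n,d); np.save(f'pics/P{n}.npy',P)
P=np.load('pics/Ptop.npy')
for u,v in [(372,243),(339,254),(165,250),(165,245),(245,202),(240,220),(185,230),(205,260),(150,100),(200,85),(345,50),(298,32),(150,140),(170,185),(330,5),(265,257)]:
    print(u,v,P[v,u].round(0))
E
```

```text
372 243 [ 486. -301.    1.]
339 254 [ 450. -193.    4.]
165 250 [434. 300. 209.]
165 245 [448. 301. 207.]
245 202 [609. 103.  45.]
240 220 [536. 110. 115.]
185 230 [528. 299.  -3.]
205 260 [431. 230.  -1.]
150 100 [686. 251. 559.]
200 85 [978. 251. 115.]
345 50 [ 731. -125.  659.]
298 32 [757. -40. 674.]
150 140 [837. 435.   3.]
170 185 [642. 323. 119.]
330 5 [747. -88. 755.]
265 257 [441.  40.   1.]
```

View pics/c1.png

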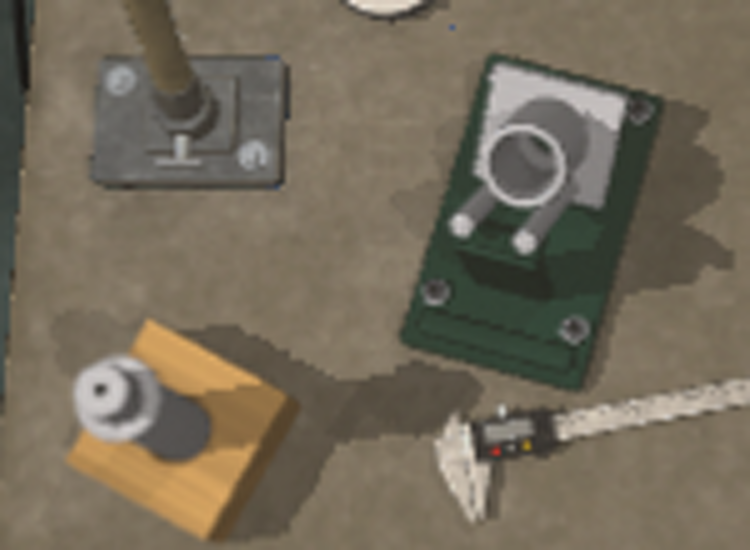

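View pics/c2.png

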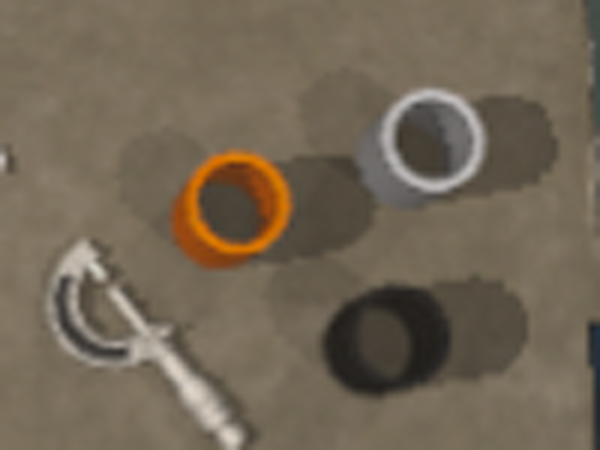

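View pics/c3.png

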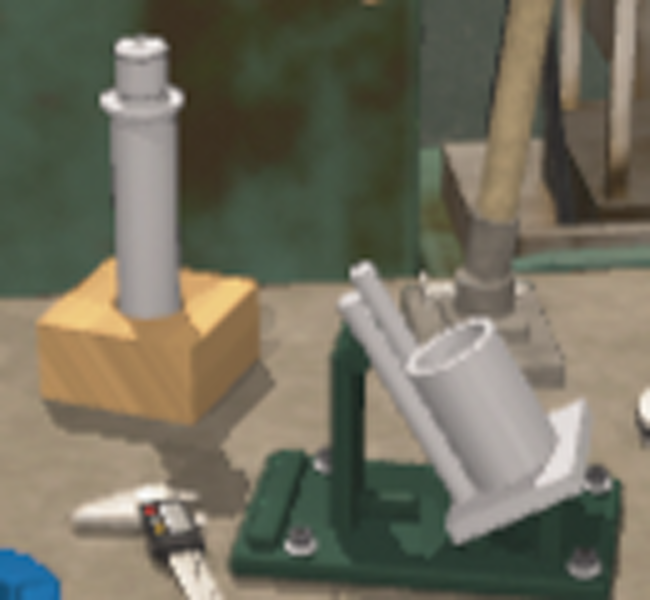

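View pics/c4.png

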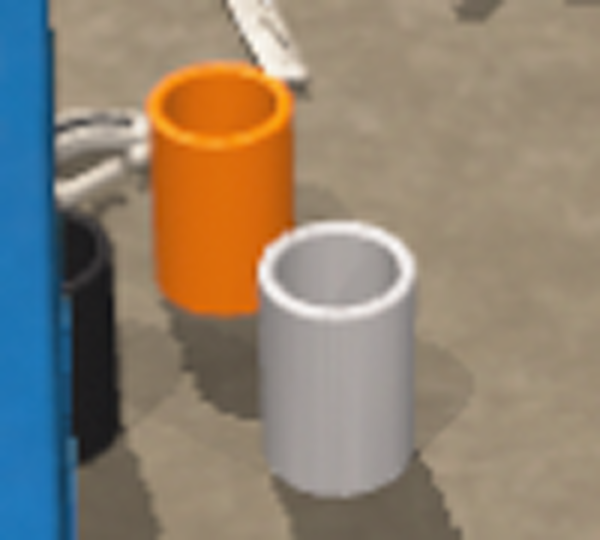

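```bash
cat > m.py <<'E'
from h import *
from scipy.optimize import least_squares
from scipy.spatial.transform import Rotation as R
def tc(x0,y0,f,p): p=np.array(p,float); return (p+.5)/f-.5+[x0,y0]
def tri(ut,us):
    rt,ot=rays('top',ut); rs,os_=rays('side',us)
    out=[]
    for a,b in zip(rt,rs):
        A=np.c_[a,-b]; s=np.linalg.lstsq(A,os_-ot,rcond=None)[0]
        p,q=ot+a*s[0],os_+b*s[1]; out.append(np.r_[(p+q)/2,np.linalg.norm(p-q)])
    return np.array(out)
T1=lambda p:tc(140,170,5,p); T2=lambda p:tc(300,220,6,p); S3=lambda p:tc(205,130,5,p); S4=lambda p:tc(210,260,6,p)
np.set_printoptions(precision=2,suppress=True)
if __name__=='__main__':
    print('loose top',tri(T2([[433,141]]),S4([[336.5,271]])), atz('top',T2([[433,141]]),75),atz('side',S4([[336.5,271]]),75))
    print('lowrim',tri(T1([[525.5,165]]),S3([[451,347]])))
    print('rail tips',tri(T1([[461,226],[526,242]]),S3([[362,268],[349,300]])))
    print('mandrel top, collar',tri(T1([[100,389],[117,399]]),S3([[141,47],[142,100]])))
    print(atz('top',T1([[100,389]]),212),atz('top',T1([[117,399]]),180),atz('side',S3([[141,47],]),212),atz('side',S3([[142,100]]),178))
    ut=T1([[525.5,165],[461,226],[526,242],[490,62],[630,95],[605,210]]); us=S3([[451,347],[362,268],[349,300]])
    def C(p):
        Rz=R.from_euler('z',p[2]).as_matrix()@R.from_euler('y',-np.pi/6).as_matrix()
        return Rz
    def pts(p):
        M=C(p);o=np.array([p[0],p[1],50]); L=p[3]
        m=np.array([[0,0,75],[-27,19,L],[-27,-19,L],[p[4],42,0],[p[4],-42,0],[p[4]-74,-42,0]])
        return o+m@M.T
    def f(p):
        X=pts(p); return np.r_[(proj('top',X)-ut).ravel(),(proj('side',X[:3])-us).ravel()]
    r=least_squares(f,[600,100,-.2,128,37]); print(r.x,r.fun.reshape(-1,2)); print(C(r.x))
    np.save('pics/cr.npy',r.x)
E
python3 m.py
```

```text
loose top [[ 475.12 -284.13   71.4     0.74]] [[ 474.19 -283.33   75.  ]] [[ 475.06 -288.76   75.  ]]
lowrim [[589.45  97.79 113.02   0.16]]
rail tips [[545.88 131.12 145.17   1.91]
 [535.68  93.58 144.66   0.01]]
mandrel top, collar [[440.79 315.11 208.03   0.13]
 [440.08 314.91 175.82   0.46]]
[[440.15 313.92 212.  ]] [[439.26 313.68 180.  ]] [[440.52 303.68 212.  ]] [[440.14 309.09 178.  ]]
[624.79  88.98  -0.25 126.66  36.8 ] [[-0.28  0.12]
 [ 0.62 -0.34]
 [ 0.35 -0.25]
 [ 1.26  0.29]
 [-0.75  0.24]
 [-0.62 -0.59]
 [-0.42 -0.75]
 [-0.35  0.03]
 [ 0.2  -0.37]]
[[ 0.84  0.25 -0.48]
 [-0.22  0.97  0.13]
 [ 0.5   0.    0.87]]
```

```bash
python3 - <<'E'
from m import *
print('orange',atz('top',T2([[238,204]]),75),'black',atz('top',T2([[389,340]]),75))
# bed edges
e=atz('top',T1([[660,98],[580,388],[490,55],[405,340]]),12); print(e)
for a,b in((0,1),(2,3)):
    v=e[a]-e[b]; print(np.arctan2(v[1],v[0]))
v=e[0]-e[2]; w=e[1]-e[3]; print(np.arctan2(-v[0],v[1])*-1,np.arctan2(w[0],-w[1]),np.linalg.norm(v))
# block corners
print('block',atz('top',T1([[150,320],[298,402],[210,538],[67,462]]),50))
print('base proj of tcp')
P=np.load('pics/Ptop.npy')
print([P[v,u].round() for u,v in[(145,100),(160,150),(170,180),(172,187)]])
E
```

```text
orange [[ 442.54 -184.23   75.  ]] black [[ 375.04 -257.16   75.  ]]
[[660.38  20.78  12.  ]
 [470.65  69.75  12.  ]
 [689.44 132.    12.  ]
 [500.96 181.03  12.  ]]
-0.25258272296290396
-0.254484093190161
-2.8860172169502247 -0.26588596043863094 114.9490669357005
block [[506.52 333.9   50.  ]
 [455.99 239.65  50.  ]
 [373.1  289.54  50.  ]
 [418.47 379.86  50.  ]]
base proj of tcp
[array([685., 261., 561.]), array([666., 292., 340.]), array([646., 314., 156.]), array([640., 320., 106.])]
```

The bushing and decoy are 100 mm apart, so the present jaw direction, which already lines up with the cradle's y, will do. I'm moving above the loose bushing.

```bash
python3 -m creep '[[0.5,-1.2,0,0,0,0],[1,-2.6,0,0,0,0],[1.6,-4.1,0,0,0,0],[2.2,-5.6,0,0,0,0],[2.8,-7.1,0,0,0,0],[3.4,-8.6,0,0,0,0],[4,-10.1,0,0,0,0],[4.6,-11.6,0,0,0,0],[5.2,-13.1,0,0,0,0],[5.8,-14.6,0,0,0,0],[6.4,-16.1,0,0,0,0],[7,-17.6,0,0,0,0],[7.6,-19.1,0,0,0,0],[8.2,-20.6,0,0,0,0],[8.8,-22.1,0,0,0,0],[9.4,-23.6,0,0,0,0],[10,-25.1,0,0,0,0],[10.5,-26.6,0,0,0,0],[11,-27.6,0,0,0,0],[11.2,-28.2,0,0,0,0]]' 0.85; python3 -m creep '[[0.6,-1.2,-0.1,0,0,0],[1.2,-3,-0.2,0,0,0],[1.6,-4.2,-0.4,0,0,0],[1.9,-5,-0.6,0,0,0],[1.94,-5.3,-0.8,0,0,0],[1.94,-5.4,-0.8,0,0,0],[1.94,-5.4,-0.8,0,0,0],[1.94,-5.4,-0.8,0,0,0]]'
python3 - <<'E'
from workcell import sensors, snapshot
import cv2,numpy as np
s=sensors.sense(); print(s['t'],s['ee_pos'],s['eef_rot'],s['qpos'])
for n in("side","top"):
    p,d=snapshot(n); cv2.imwrite(f"pics/{n}1.png",p); np.save(f"pics/{n}1.npy",d)
a=cv2.imread('pics/top1.png')[200:300,290:420]; b=cv2.imread('pics/side1.png')[190:350,200:330]
cv2.imwrite('pics/d1.png',cv2.resize(a,None,fx=6,fy=6,interpolation=2)); cv2.imwrite('pics/d2.png',cv2.resize(b,None,fx=3.7,fy=3.7,interpolation=2))
E
```

```text
t: 1.77
ee_pos: [427.3, -152.1, 205.0]
eef_rot: [0.0, 0.129, 0.992, -0.0]
contact_force: [0.6, 0.2, 0.1]
opening: 79.9
t: 2.43
ee_pos: [473.9, -281.9, 185.6]
eef_rot: [-0.0, 0.128, 0.992, 0.001]
contact_force: [-0.1, 0.2, -0.1]
opening: 79.8
2.4333 [ 473.87026589 -281.9363655   185.64536067] [-4.08093981e-04  1.27593819e-01  9.91826200e-01  6.63820148e-04] [-6.63423194e-01  2.53203498e-01  1.58736112e+00  7.52269952e-04
  1.30240748e+00 -1.97853425e+00]
```

View pics/d1.png

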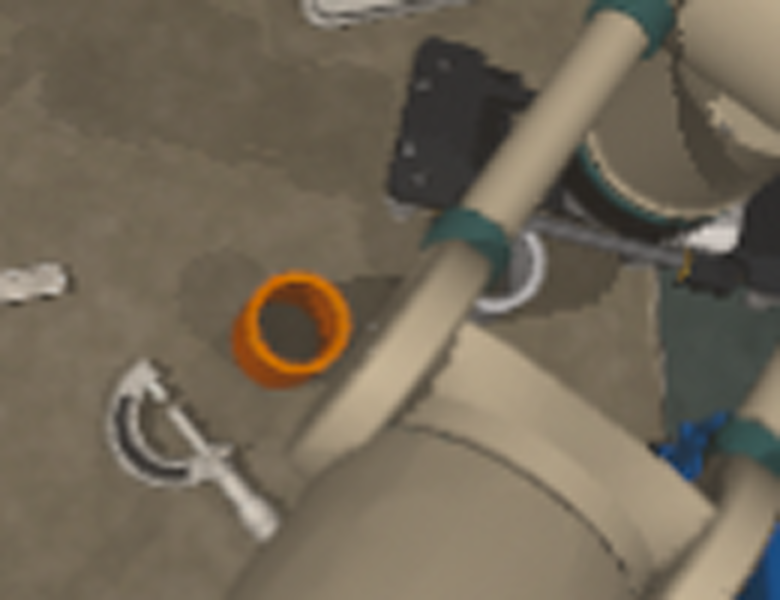

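View pics/d2.png

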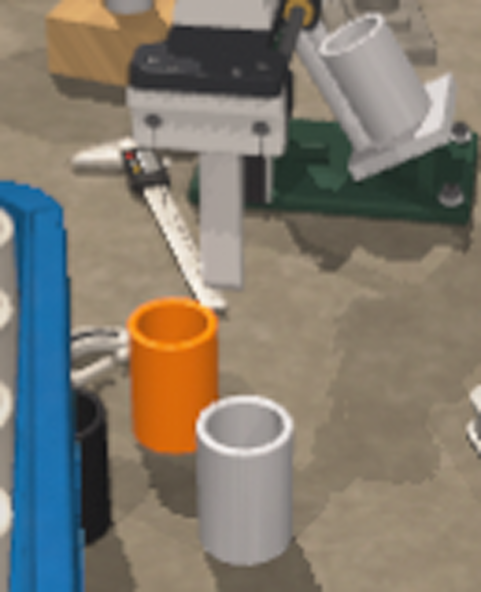

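```bash
python3 - <<'E'
from h import *
t=np.array([473.87,-281.94,185.65]); j=np.array([.254,.968,0])
for off in(-40,-52): print(off,(proj('side',t+off*j)-[200,190]+.5)*3.7-.5)
print((proj('side',[474.6,-284,75])-[200,190]+.5)*3.7-.5)
E
```

```text
-40 [[225.68164545 284.45898768]]
-52 [[221.5311933  298.03812339]]
[[242.57284766 420.52636207]]
```

```bash
python3 -m creep '[[0,0,-0.6,0,0,0],[0,0,-1.4,0,0,0],[0,0,-2.2,0,0,0],[0,0,-3,0,0,0],[0,0,-3.8,0,0,0],[0,0,-4.6,0,0,0],[0,0,-5.2,0,0,0],[0,0,-5.7,0,0,0],[0,0,-6,0,0,0],[0,0,-6.1,0,0,0],[0,0,-6.1,0,0,0],[0,0,-6.1,0,0,0]]' ; python3 -m creep '[[0,0,0,0,0,0],[0,0,0,0,0,0],[0,0,0,0,0,0],[0,0,0,0,0,0],[0,0,0,0,0,0],[0,0,0,0,0,0],[0,0,0,0,0,0],[0,0,0,0,0,0]]' 0.3
python3 - <<'E'
from workcell import sensors
print(sensors.sense()['wrist_torque'])
E
```

```text
t: 3.53
ee_pos: [475.1, -283.8, 33.9]
eef_rot: [0.001, 0.128, 0.992, -0.0]
contact_force: [-0.8, -0.7, 0.0]
opening: 80.0
t: 4.2
ee_pos: [474.7, -284.4, 33.4]
eef_rot: [0.0, 0.128, 0.992, -0.0]
contact_force: [-0.5, -1.1, 3.6]
opening: 51.9
[-0.1992249   0.2064678   0.01767409]
```

```bash
cat >> m.py <<'E'
YAW=-.2535
Mc=R.from_euler('z',YAW).as_matrix()@R.from_euler('y',-np.pi/6).as_matrix()
def topfit(ut,us,w):
    def g(p):
        o=np.array([p[0],p[1],50]); L=128
        m=np.array([[0,0,75],[-27,19,L],[-27,-19,L],[37,42,0],[37,-42,0],[-37,-42,0]])
        X=o+m@Mc.T; X2=X[:3]+[0,0,p[2]]
        return np.r_[(proj('top',X)-ut).ravel(),w*(proj('side',X2)-us).ravel()]
    return least_squares(g,[620,90,0])
E
python3 - <<'E'
from m import *
ut=T1([[525.5,165],[461,226],[526,242],[490,62],[630,95],[605,210]]); us=S3([[451,347],[362,268],[349,300]])
r=topfit(ut,us,0.001);print(r.x,r.fun.reshape(-1,2)); r=topfit(ut,us,1);print(r.x,r.fun.reshape(-1,2))
o=np.array([624.5,89,50])
for s,x in((200,5),(190,4),(108.4,2)):
    print(s,x,o+Mc@[x,0,s],(o+Mc@[x,0,s]-[474.7,-284.4,33.4])/25)
print(Mc)
E
```

```text
[624.54  89.25  -1.91] [[-0.36  0.21]
 [ 0.45 -0.11]
 [ 0.2  -0.03]
 [ 1.17  0.31]
 [-0.83  0.24]
 [-0.68 -0.59]
 [-0.   -0.  ]
 [-0.    0.  ]
 [-0.   -0.  ]]
[625.05  89.19  -1.91] [[-0.33  0.04]
 [ 0.47 -0.28]
 [ 0.22 -0.21]
 [ 1.2   0.16]
 [-0.81  0.08]
 [-0.65 -0.75]
 [-0.34 -0.12]
 [-0.53  0.25]
 [ 0.04 -0.14]]
200 5 [531.89 112.99 225.71] [ 2.29 15.9   7.69]
190 4 [535.89 111.96 216.54] [ 2.45 15.85  7.33]
108.4 2 [573.71 102.16 144.88] [ 3.96 15.46  4.46]
[[ 0.84  0.25 -0.48]
 [-0.22  0.97  0.13]
 [ 0.5   0.    0.87]]
```

```bash
python3 -m creep '[[0,0,0.3,0,0,0],[0,0,0.9,0,0,0],[0,0,1.9,0,0,0],[0,0,3,0,0,0],[0,0.2,4.2,0,0,0],[0,0.8,5.4,0,0,0],[0.1,1.8,6.4,0,0,0],[0.3,3,7.2,-0.1,-0.5,0],[0.5,4.4,7.7,-0.3,-1,0],[0.7,5.8,7.7,-0.5,-1.8,0],[0.9,7.2,7.7,-0.6,-2.5,0],[1.2,8.6,7.7,-0.8,-3.2,0],[1.4,10,7.7,-1,-4,0],[1.6,11.4,7.7,-1.2,-4.7,0],[1.8,12.8,7.7,-1.3,-5.2,0],[2,14,7.7,-1.4,-5.6,0],[2.2,15,7.7,-1.5,-5.81,0],[2.3,15.6,7.7,-1.5,-5.81,0],[2.3,15.85,7.7,-1.5,-5.81,0],[2.3,15.9,7.7,-1.5,-5.81,0]]'; python3 -m creep '[[0,0,0,0,0,0],[0,0,0,0,0,0],[0,0,0,0,0,0],[0,0,0,0,0,0]]'
python3 - <<'E'
from m import *
from workcell import sensors, snapshot
s=sensors.sense(); print(s['qpos'],s['wrist_torque'])
q=s['eef_rot']; M=R.from_quat(np.r_[q[1:],q[0]]).as_matrix(); print(M, Mc)
print('cradle coords',Mc.T@(s['ee_pos']-[624.8,89.1,50]))
for n in("side","top"):
    p,d=snapshot(n); cv2.imwrite(f"pics/{n}2.png",p); np.save(f"pics/{n}2.npy",d)
a=cv2.imread('pics/top2.png')[150:270,180:320]; b=cv2.imread('pics/side2.png')[100:250,220:360]
cv2.imwrite('pics/e1.png',cv2.resize(a,None,fx=5,fy=5,interpolation=2)); cv2.imwrite('pics/e2.png',cv2.resize(b,None,fx=4,fy=4,interpolation=2))
E
```

```text
t: 5.87
ee_pos: [531.2, 115.0, 224.8]
eef_rot: [0.256, 0.123, 0.958, -0.032]
contact_force: [0.4, 0.4, -2.3]
opening: 52.1
t: 6.2
ee_pos: [532.0, 112.4, 225.5]
eef_rot: [0.257, 0.125, 0.958, -0.032]
contact_force: [0.8, -0.2, -2.2]
opening: 52.3
[ 0.26 -0.    1.93 -0.35  0.78 -0.86] [ 0.06  0.38 -0.  ]
[[-0.84  0.26  0.48]
 [ 0.22  0.97 -0.13]
 [-0.5   0.   -0.87]] [[ 0.84  0.25 -0.48]
 [-0.22  0.97  0.13]
 [ 0.5   0.    0.87]]
cradle coords [  4.88  -0.68 199.84]
```

View pics/e1.png

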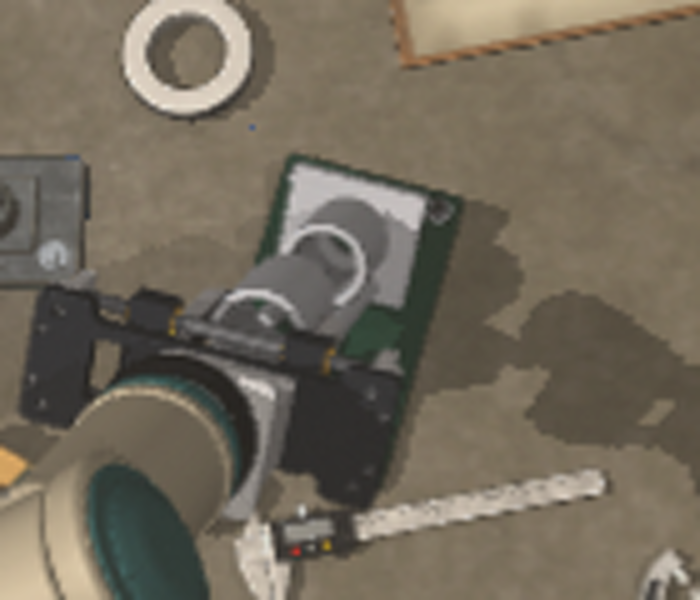

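View pics/e2.png

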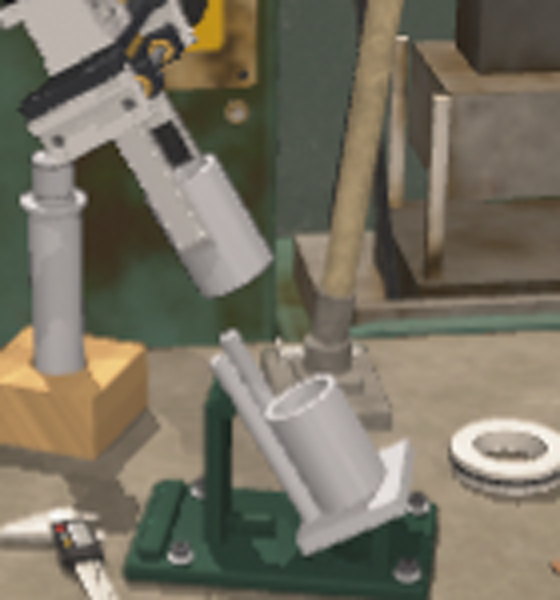

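```bash
python3 - <<'E'
from m import *
b=cv2.imread('pics/side2.png'); a=cv2.imread('pics/top2.png')
o=np.array([624.8,89.1,50])
def ring(x,y,s,r,n=48):
    t=np.linspace(0,2*np.pi,n+1); return o+np.c_[x+r*np.cos(t),y+r*np.sin(t),np.full(n+1,s)]@Mc.T
out=[]
for im,n,(x0,y0,w,h) in((b,'side',(220,100,140,150)),(a,'top',(180,150,140,120))):
    f=5 if n=='top' else 4
    im=cv2.resize(im[y0:y0+h,x0:x0+w],None,fx=f,fy=f,interpolation=2)
    for c in((0,0,75,26,(0,0,255)),(4.9,-.7,166.4,26,(0,255,0)),(4.9,-.7,241.4,26,(0,255,0)),(0,0,0,26,(0,0,255))):
        p=((proj(n,ring(*c[:4]))-[x0,y0]+.5)*f-.5).round().astype(int); cv2.polylines(im,[p],True,c[4],1)
    cv2.imwrite(f'pics/f_{n}.png',im)
E
```

```text
(no output)
```

View pics/f_side.png

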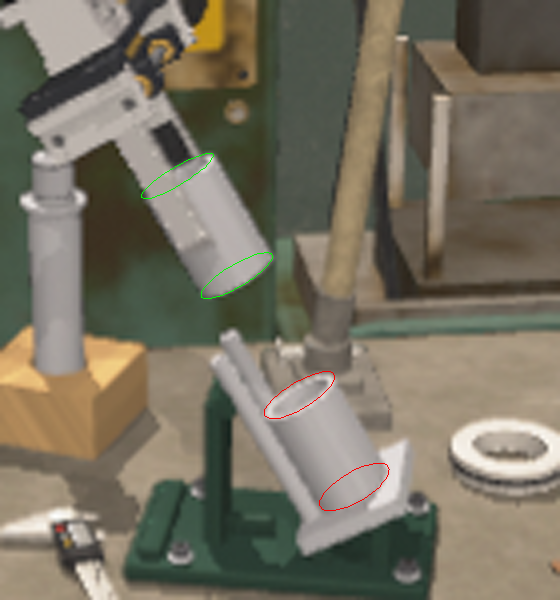

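View pics/f_top.png

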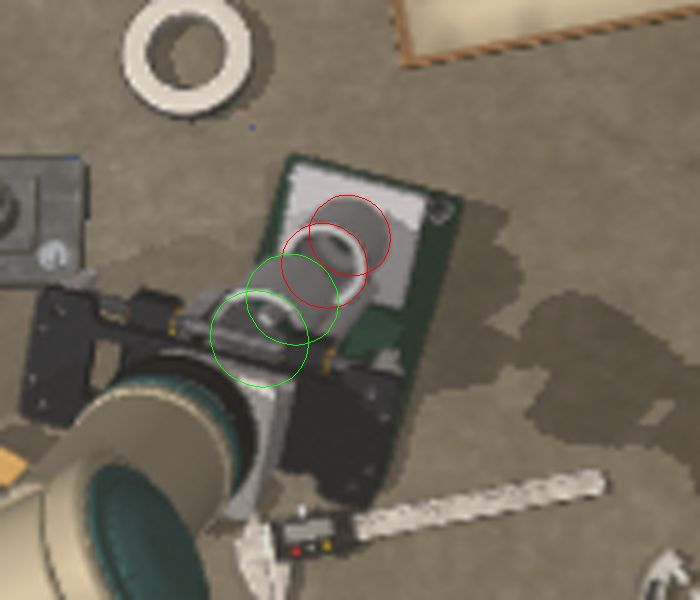

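```bash
python3 -m creep '[[0.1,-0.02,-0.2,0,0,0],[0.35,-0.08,-0.7,0,0,0],[0.65,-0.15,-1.25,0,0,0],[0.95,-0.22,-1.8,0,0,0],[1.2,-0.29,-2.3,0,0,0],[1.4,-0.34,-2.65,0,0,0],[1.55,-0.37,-2.9,0,0,0],[1.63,-0.39,-3.07,0,0,0],[1.63,-0.39,-3.07,0,0,0],[1.63,-0.39,-3.07,0,0,0],[1.63,-0.39,-3.07,0,0,0]]'
cat > st.py <<'E'
from m import *
from workcell import sensors
s=sensors.sense(); O=[624.8,89.1,50]
q=s['eef_rot']; M=R.from_quat(np.r_[q[1:],q[0]]).as_matrix()
print('t',s['t'],'cradle xyz',Mc.T@(s['ee_pos']-O),'F cradle',Mc.T@s['contact_force'],'Tq',Mc.T@s['wrist_torque'],'open',s['opening'])
print('tool in cradle',(Mc.T@M))
E
python3 st.py
```

```text
t: 7.22
ee_pos: [573.1, 104.1, 149.5]
eef_rot: [0.257, 0.124, 0.958, -0.032]
contact_force: [0.6, 0.1, -1.6]
opening: 52.0
t 7.2167 cradle xyz [  3.11   1.55 113.05] F cradle [-0.3   0.27 -1.62] Tq [-0.02  0.4   0.01] open 51.95816394714366
tool in cradle [[-1.  0.  0.]
 [ 0.  1.  0.]
 [-0.  0. -1.]]
```

```bash
python3 -m creep '[[0.005,-0.02,-0.04,0,0,0],[0.01,-0.03,-0.08,0,0,0],[0.015,-0.045,-0.124,0,0,0],[0.015,-0.045,-0.124,0,0,0],[0.015,-0.045,-0.124,0,0,0]]'; python3 st.py;  python3 -m creep '[[0.02,-0.005,-0.035,0,0,0],[0.04,-0.01,-0.07,0,0,0],[0.04,-0.01,-0.07,0,0,0],[0.04,-0.01,-0.07,0,0,0]]'; python3 st.py
```

```text
t: 7.63
ee_pos: [573.1, 102.8, 145.7]
eef_rot: [0.257, 0.124, 0.958, -0.032]
contact_force: [1.0, 0.0, -1.9]
opening: 52.0
t 7.6333 cradle xyz [  1.5    0.29 109.61] F cradle [-0.17  0.27 -2.13] Tq [0.03 0.45 0.01] open 52.00316415441202
tool in cradle [[-1.  0.  0.]
 [ 0.  1.  0.]
 [-0.  0. -1.]]
t: 7.97
ee_pos: [574.0, 102.6, 144.9]
eef_rot: [0.257, 0.124, 0.958, -0.032]
contact_force: [-6.0, 1.2, 6.6]
opening: 52.0
t 7.9667 cradle xyz [  1.88   0.33 108.48] F cradle [-2.03 -0.32  8.79] Tq [-0.25  0.7  -0.05] open 51.992148074302904
tool in cradle [[-1.  0.  0.]
 [ 0.  1.  0.]
 [-0.  0. -1.]]
```

```bash
python3 -m creep '[[-0.04,0.01,-0.01,0,0,0],[-0.06,0.015,-0.02,0,0,0],[-0.06,0.015,-0.02,0,0,0],[-0.06,0.015,-0.02,0,0,0]]'; python3 st.py
```

```text
t: 8.3
ee_pos: [573.6, 102.9, 144.7]
eef_rot: [0.258, 0.123, 0.958, -0.032]
contact_force: [-4.3, -1.0, 6.7]
opening: 52.1
t 8.3 cradle xyz [  1.45   0.52 108.51] F cradle [ 0.01 -1.99  7.77] Tq [-0.5   0.08  0.07] open 52.09672653513465
tool in cradle [[-1.  0.  0.]
 [ 0.  1.  0.]
 [-0.  0. -1.]]
```

```bash
python3 -m creep '[[-0.03,0.005,-0.015,0,0,0],[-0.03,0.005,-0.015,0,0,0],[-0.03,0.005,-0.015,0,0,0]]'; python3 st.py
```

```text
t: 8.55
ee_pos: [573.4, 103.0, 144.6]
eef_rot: [0.259, 0.123, 0.958, -0.032]
contact_force: [-1.3, -1.2, 5.8]
opening: 52.0
t 8.55 cradle xyz [  1.17   0.58 108.53] F cradle [ 2.04 -1.45  5.51] Tq [-0.52 -0.13  0.05] open 51.99200261637189
tool in cradle [[-1.  0.  0.]
 [ 0.  1.  0.]
 [-0.  0. -1.]]
```

Fx is rising, so the bushing bears on the rails. I'll release it and retreat along the axis.

```bash
python3 -m creep '[[0,0,0,0,0,0],[0,0,0,0,0,0],[0,0,0,0,0,0],[0,0,0,0,0,0],[0,0,0,0,0,0],[0,0,0,0,0,0]]' 0.8;python3 st.py; python3 -m creep '[[-0.1,0.025,0.175,0,0,0],[-0.3,0.075,0.525,0,0,0],[-0.6,0.15,1.05,0,0,0],[-1,0.25,1.75,0,0,0],[-1.4,0.35,2.45,0,0,0],[-1.8,0.45,3.15,0,0,0],[-2.1,0.5,3.7,0,0,0],[-2.3,0.5,4.1,0,0,0],[-2.3,0.5,4.1,0,0,0]]'
python3 - <<'E'
from m import *
from workcell import snapshot
for n in("side","top"):
    p,d=snapshot(n); cv2.imwrite(f"pics/{n}3.png",p); np.save(f"pics/{n}3.npy",d)
o=np.array([624.8,89.1,50])
def ring(x,y,s,r,n=48):
    t=np.linspace(0,2*np.pi,n+1); return o+np.c_[x+r*np.cos(t),y+r*np.sin(t),np.full(n+1,s)]@Mc.T
ims=[]
for n,(x0,y0,w,h) in(('side',(220,100,140,150)),('top',(140,150,160,120))):
    f=4; im=cv2.imread(f'pics/{n}3.png')
    im=cv2.resize(im[y0:y0+h,x0:x0+w],None,fx=f,fy=f,interpolation=2)
    for c in((0,0,75,26,(0,0,255)),(0,0,150,26,(0,255,0))):
        p=((proj(n,ring(*c[:4]))-[x0,y0]+.5)*f-.5).round().astype(int); cv2.polylines(im,[p],True,c[4],1)
    cv2.imwrite(f'pics/g_{n}.png',im)
E
```

```text
t: 9.05
ee_pos: [571.8, 103.1, 142.8]
eef_rot: [0.257, 0.124, 0.958, -0.032]
contact_force: [-0.8, 0.5, -0.4]
opening: 75.3
t 9.05 cradle xyz [ -1.05   0.26 107.73] F cradle [-0.99  0.25  0.09] Tq [0.03 0.22 0.04] open 75.31716498699714
tool in cradle [[-1.  0. -0.]
 [ 0.  1.  0.]
 [ 0.  0. -1.]]
t: 9.8
ee_pos: [514.7, 116.3, 249.3]
eef_rot: [0.26, 0.124, 0.957, -0.031]
contact_force: [0.7, -0.6, 0.7]
opening: 75.4
```

View pics/g_side.png

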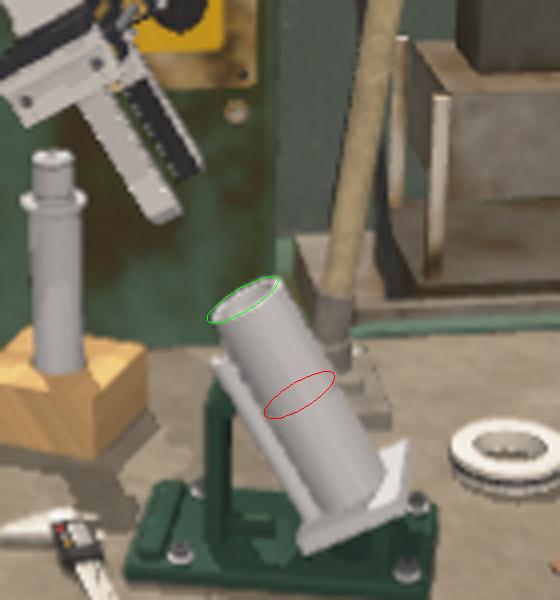

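View pics/g_top.png

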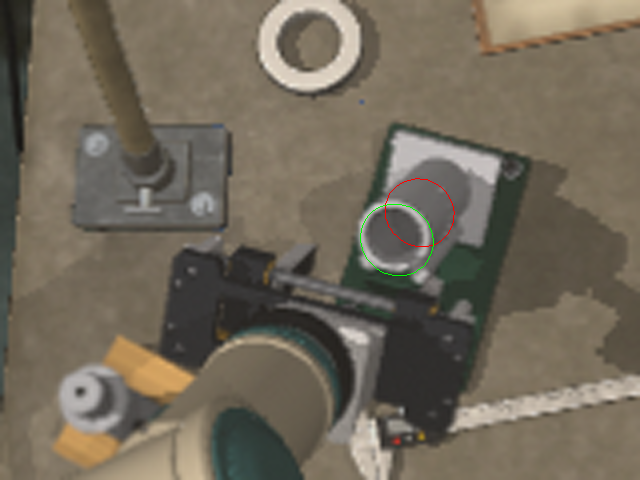

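```bash
python3 -m creep '[[0,0,0,0,0,0],[0,0,0,0,0,0]]'; python3 - <<'E'
from m import *
from workcell import sensors
s=sensors.sense(); q=s['eef_rot']; M=R.from_quat(np.r_[q[1:],q[0]]); 
F=np.diag([-1,1,-1.])
T=R.from_matrix(R.from_euler('z',YAW-np.pi/2).as_matrix()@F)
Mi=R.from_matrix(Mc@F)
print(s['ee_pos'],(T*Mi.inv()).as_rotvec(degrees=True)/5,(T*M.inv()).as_rotvec(degrees=True)/5)
print((np.array([440.2,314,270])-s['ee_pos'])/25)
E
```

```text
t: 10.07
ee_pos: [514.1, 115.4, 244.5]
eef_rot: [0.256, 0.124, 0.958, -0.032]
contact_force: [-0.1, -0.1, -0.4]
opening: 75.2
[514.07 115.38 244.53] [  5.73   3.37 -17.55] [  5.71   3.37 -17.52]
[-2.95  7.94  1.02]
```

```bash
python3 -m creep '[[0,0.1,0.4,0.2,0.1,-0.6],[0,0.3,0.9,0.5,0.3,-1.6],[-0.1,0.6,1.4,0.9,0.5,-2.8],[-0.3,1.1,1.6,1.3,0.75,-4],[-0.5,1.7,1.6,1.7,1,-5.2],[-0.8,2.4,1.6,2.1,1.2,-6.4],[-1.1,3.1,1.6,2.5,1.45,-7.6],[-1.4,3.8,1.5,2.9,1.7,-8.8],[-1.7,4.5,1.4,3.3,1.9,-10],[-2,5.2,1.3,3.65,2.15,-11.2],[-2.3,5.9,1.2,4.05,2.4,-12.4],[-2.5,6.5,1.1,4.45,2.6,-13.6],[-2.7,7.1,1,4.85,2.85,-14.8],[-2.85,7.5,1,5.2,3.05,-15.9],[-2.95,7.8,1,5.5,3.25,-16.8],[-2.95,7.93,1,5.7,3.37,-17.5],[-2.95,7.93,1,5.71,3.37,-17.53],[-2.95,7.93,1,5.71,3.37,-17.53],[-2.95,7.93,1,5.71,3.37,-17.53],[-2.95,7.93,1,5.71,3.37,-17.53]]'
python3 - <<'E'
from m import *
from workcell import sensors, snapshot
s=sensors.sense(); q=s['eef_rot']; M=R.from_quat(np.r_[q[1:],q[0]]).as_matrix(); print(M,s['qpos'])
print(s['ee_pos'])
for n in("side","top"):
    p,d=snapshot(n); cv2.imwrite(f"pics/{n}4.png",p)
b=cv2.imread('pics/side4.png')[60:220,180:340]; a=cv2.imread('pics/top4.png')[170:290,120:280]
cv2.imwrite('pics/h.png',np.hstack([cv2.resize(b,(400,400),interpolation=2),cv2.resize(a,(400,300),interpolation=2)[[*range(300)]+[299]*100]]))
E
```

```text
t: 11.73
ee_pos: [440.6, 313.6, 270.2]
eef_rot: [0.001, 0.791, 0.612, -0.001]
contact_force: [-0.3, 0.2, 0.1]
opening: 74.9
[[ 0.25  0.97 -0.  ]
 [ 0.97 -0.25 -0.  ]
 [-0.    0.   -1.  ]] [ 0.49  0.2   1.46 -0.    1.49  0.75]
[440.56 313.65 270.21]
```

View pics/h.png

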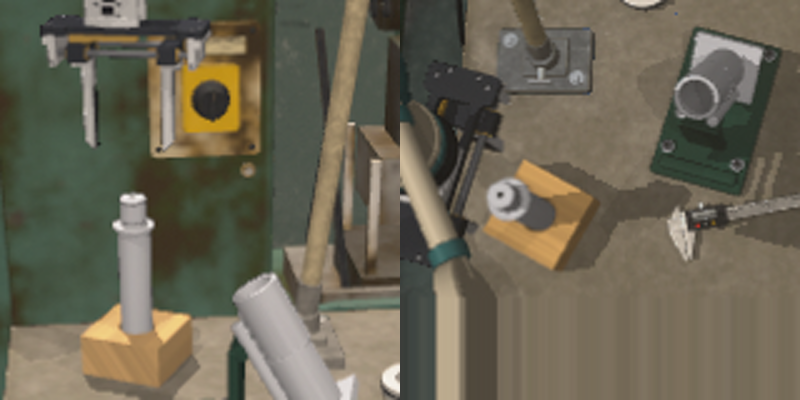

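```bash
python3 -m creep '[[0,0,-0.4,0,0,0],[0,0,-1,0,0,0],[0,0,-1.7,0,0,0],[0,0,-2.4,0,0,0],[0,0,-2.9,0,0,0],[0,0,-3.25,0,0,0],[0,0,-3.45,0,0,0],[0,0,-3.48,0,0,0],[0,0,-3.48,0,0,0],[0,0,-3.48,0,0,0]]'; python3 -m creep '[[0,0,0,0,0,0],[0,0,0,0,0,0],[0,0,0,0,0,0],[0,0,0,0,0,0],[0,0,0,0,0,0],[0,0,0,0,0,0],[0,0,0,0,0,0],[0,0,0,0,0,0]]' 0.15;  python3 -m creep '[[0,0,0.1,0,0,0],[0,0,0.2,0,0,0],[0,0,0.2,0,0,0]]'
```

```text
t: 12.67
ee_pos: [441.2, 314.1, 184.2]
eef_rot: [0.001, 0.791, 0.612, 0.0]
contact_force: [0.3, 0.3, 1.2]
opening: 75.3
t: 13.33
ee_pos: [440.7, 313.8, 183.5]
eef_rot: [0.001, 0.791, 0.612, -0.0]
contact_force: [-0.5, -0.3, -0.1]
opening: 29.5
t: 13.58
ee_pos: [440.6, 313.7, 188.5]
eef_rot: [0.001, 0.791, 0.611, -0.001]
contact_force: [0.6, 1.0, -4.1]
opening: 29.3
```

```bash
python3 -m creep '[[0,0,0.3,0,0,0],[0,0,0.8,0,0,0],[0,0,1.4,0,0,0],[0,0,2.1,0,0,0],[0,0,2.9,0,0,0],[0,0,3.7,0,0,0],[0,-0.2,4.5,0,0,0],[0,-0.6,5.2,-0.1,-0.3,0],[0.1,-1.2,5.8,-0.2,-0.8,0],[0.1,-1.9,6.3,-0.3,-1.3,0],[0.2,-2.6,6.7,-0.5,-1.9,0],[0.2,-3.3,6.9,-0.65,-2.5,0],[0.2,-4,6.9,-0.8,-3.1,0],[0.3,-4.7,6.93,-0.95,-3.7,0],[0.3,-5.4,6.93,-1.1,-4.3,0],[0.4,-6.1,6.93,-1.25,-4.9,0],[0.4,-6.6,6.93,-1.4,-5.4,0],[0.4,-7,6.93,-1.5,-5.75,0],[0.4,-7.18,6.93,-1.5,-5.81,0],[0.4,-7.18,6.93,-1.5,-5.81,0]]';python3 -m creep '[[0,0,0,0,0,0],[0,0,0,0,0,0],[0,0,0,0,0,0],[0,0,0,0,0,0]]'; python3 st.py
cat > v.py <<'E'
import sys
from m import *
from workcell import snapshot,sensors
k=sys.argv[1]; nose=float(sys.argv[2])
s=sensors.sense(); o=np.array([624.8,89.1,50]); q=s['eef_rot']; M=R.from_quat(np.r_[q[1:],q[0]]).as_matrix()
def ring(o,M,x,y,z,r,n=48):
    t=np.linspace(0,2*np.pi,n+1); return o+np.c_[x+r*np.cos(t),y+r*np.sin(t),np.full(n+1,z)]@M.T
for n,(x0,y0,w,h) in(('side',(200,50,160,170)),('top',(140,150,160,120))):
    f=4; im,d=snapshot(n); cv2.imwrite(f'pics/{n}_{k}.png',im)
    im=cv2.resize(im[y0:y0+h,x0:x0+w],None,fx=f,fy=f,interpolation=2)
    for rg,c in((ring(o,Mc,0,0,150,26),(0,255,0)),(ring(s['ee_pos'],M,0,0,nose,11),(0,0,255)),(ring(s['ee_pos'],M,0,0,nose-162,24),(0,0,255)),(ring(s['ee_pos'],M,0,0,nose-25,19),(0,0,255))):
        p=((proj(n,rg)-[x0,y0]+.5)*f-.5).round().astype(int); cv2.polylines(im,[p],True,c,1)
    cv2.imwrite(f'pics/v_{n}_{k}.png',im[:600])
E
python3 v.py a 171.5
```

```text
t: 15.25
ee_pos: [448.9, 133.2, 361.5]
eef_rot: [0.205, 0.765, 0.59, 0.158]
contact_force: [0.2, 0.3, -3.9]
opening: 29.5
t: 15.58
ee_pos: [451.1, 134.7, 361.7]
eef_rot: [0.205, 0.764, 0.591, 0.158]
contact_force: [-0.6, 0.5, -3.9]
opening: 29.7
t 15.5833 cradle xyz [  0.34   0.59 359.74] F cradle [-2.54  0.31 -3.09] Tq [-0.05  0.75 -0.02] open 29.718831590032448
tool in cradle [[ 0.  1. -0.]
 [ 1. -0. -0.]
 [-0. -0. -1.]]
```

View pics/v_side_a.png

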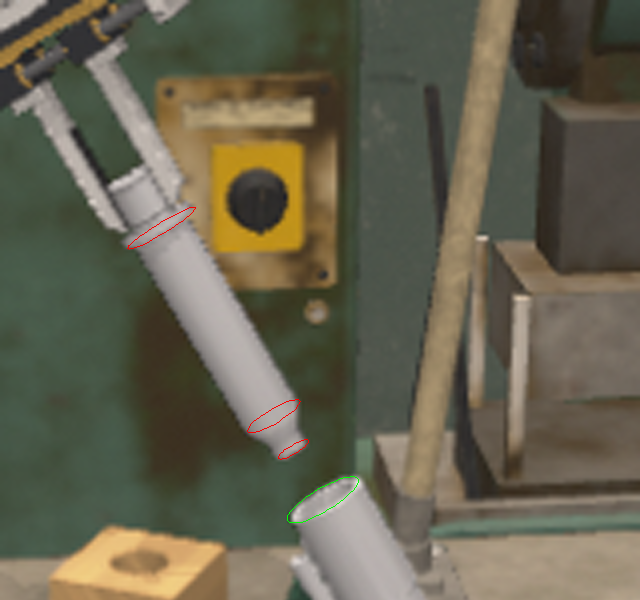

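View pics/v_top_a.png

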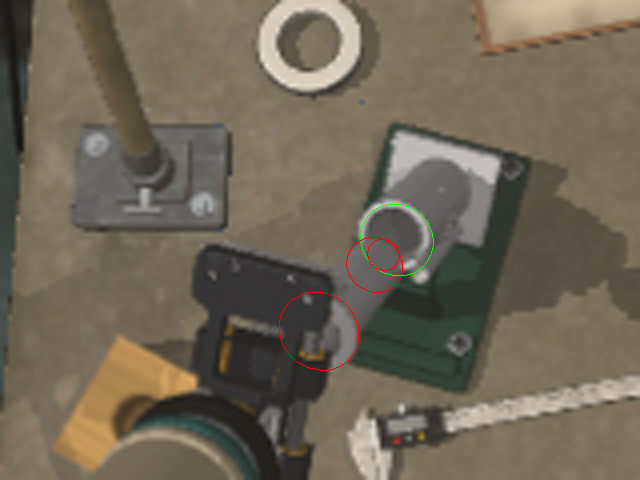

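```bash
python3 - <<'E'
import cv2
a=cv2.imread('pics/top_a.png')[195:250,205:265]; cv2.imwrite('pics/z.png',cv2.resize(a,None,fx=10,fy=10,interpolation=2))
E
```

```text
(no output)
```

View pics/z.png

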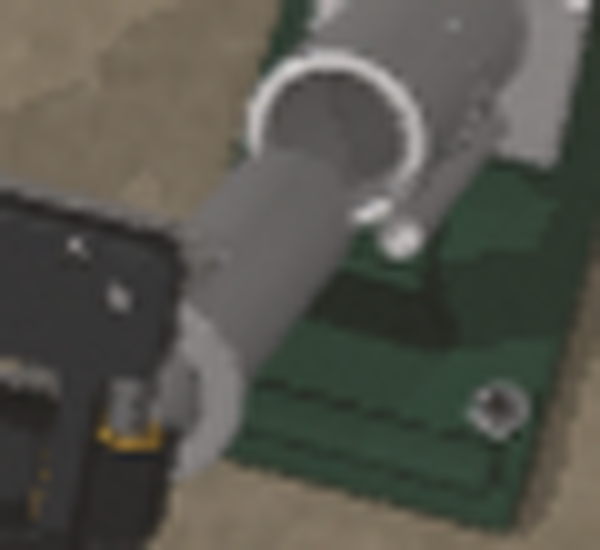

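```bash
python3 - <<'E'
from m import *
o=np.array([624.8,89.1,50])
def ring(x,y,s,r,n=72):
    t=np.linspace(0,2*np.pi,n+1); return o+np.c_[x+r*np.cos(t),y+r*np.sin(t),np.full(n+1,s)]@Mc.T
out=[]
for n,(x0,y0,w,h) in(('top',(218,190,40,46)),('side',(265,160,40,46))):
    f=10; im=cv2.imread(f'pics/{n}4.png')
    im=cv2.resize(im[y0:y0+h,x0:x0+w],None,fx=f,fy=f,interpolation=2)
    for r in(26,20.8):
        p=((proj(n,ring(0,0,150,r))-[x0,y0]+.5)*f-.5).round().astype(int); cv2.polylines(im,[p],True,(0,255,0),1)
    out.append(im)
cv2.imwrite('pics/z2.png',np.hstack(out))
E
```

```text
(no output)
```

View pics/z2.png

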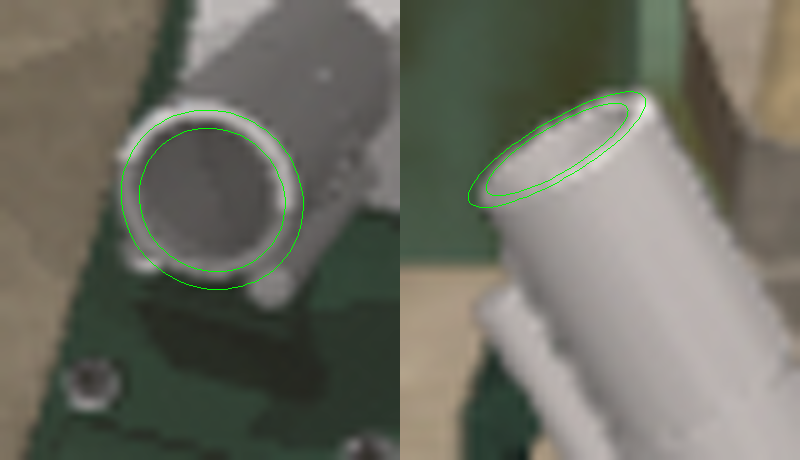

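```bash
python3 - <<'E'
from m import *
from workcell import sensors
s=sensors.sense(); q=s['eef_rot']; M=R.from_quat(np.r_[q[1:],q[0]]).as_matrix()
def ring(o,M,x,y,z,r,n=72):
    t=np.linspace(0,2*np.pi,n+1); return o+np.c_[x+r*np.cos(t),y+r*np.sin(t),np.full(n+1,z)]@M.T
out=[]
o=np.array([624.8,89.1,50])
for n,(x0,y0,w,h) in(('side',(222,90,36,58)),('side',(258,135,36,58)),):
    f=10; im=cv2.imread(f'pics/{n}_a.png')
    im=cv2.resize(im[y0:y0+h,x0:x0+w],None,fx=f,fy=f,interpolation=2)
    for z,r in((171.5,11),(146.5,19),(158.5,11),(9.5,24),(3.5,24),(9.5,19)):
        p=((proj(n,ring(s['ee_pos'],M,0,0,z,r))-[x0,y0]+.5)*f-.5).round().astype(int); cv2.polylines(im,[p],True,(0,0,255),1)
    p=((proj(n,ring(o,Mc,0,0,150,26))-[x0,y0]+.5)*f-.5).round().astype(int); cv2.polylines(im,[p],True,(0,255,0),1)
    out.append(im)
cv2.imwrite('pics/z3.png',np.hstack(out))
E
```

```text
(no output)
```

View pics/z3.png

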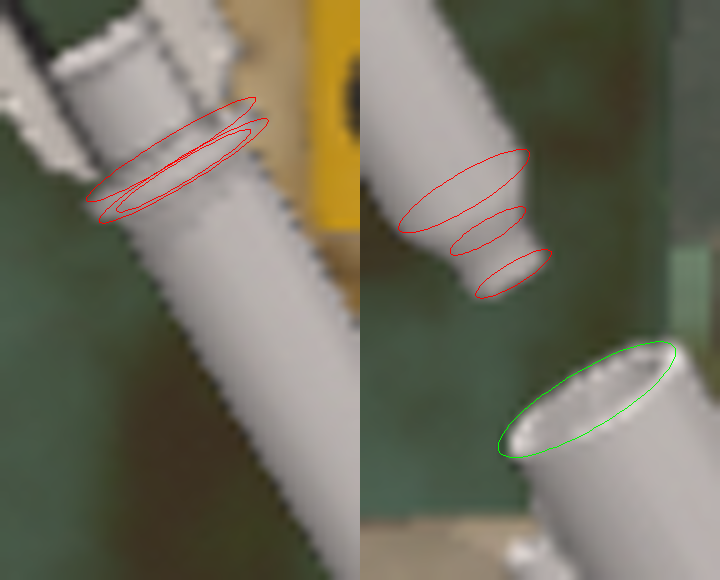

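```bash
python3 -m creep '[[0.12,-0.03,-0.15,0,0,0],[0.3,-0.08,-0.45,0,0,0],[0.5,-0.13,-0.8,0,0,0],[0.7,-0.18,-1.15,0,0,0],[0.87,-0.22,-1.43,0,0,0],[0.98,-0.25,-1.63,0,0,0],[0.98,-0.25,-1.63,0,0,0],[0.98,-0.25,-1.63,0,0,0]]'; python3 st.py; python3 v.py b 171.5
python3 - <<'E'
import cv2
a=cv2.imread('pics/side_b.png')[100:200,230:310]; cv2.imwrite('pics/z4.png',cv2.resize(a,None,fx=6,fy=6,interpolation=2))
E
```

```text
t: 16.35
ee_pos: [475.2, 127.8, 320.4]
eef_rot: [0.205, 0.765, 0.59, 0.158]
contact_force: [-0.4, 0.1, -4.2]
opening: 29.0
t 16.35 cradle xyz [  1.38  -0.1  311.4 ] F cradle [-2.46 -0.04 -3.4 ] Tq [-0.07  0.75 -0.01] open 28.970463399880952
tool in cradle [[ 0.  1. -0.]
 [ 1. -0. -0.]
 [-0. -0. -1.]]
```

View pics/z4.png

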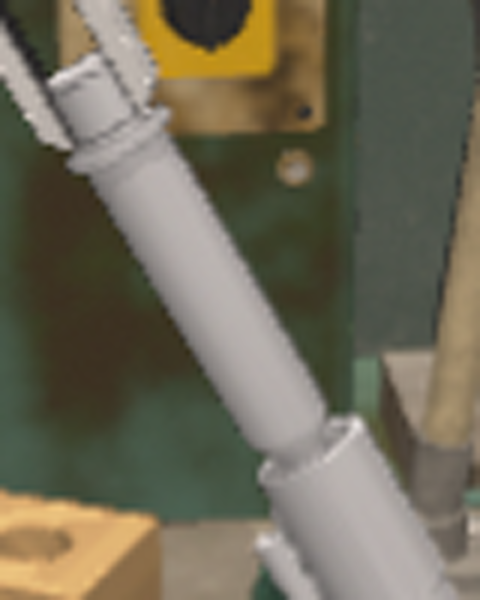

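View pics/v_top_b.png

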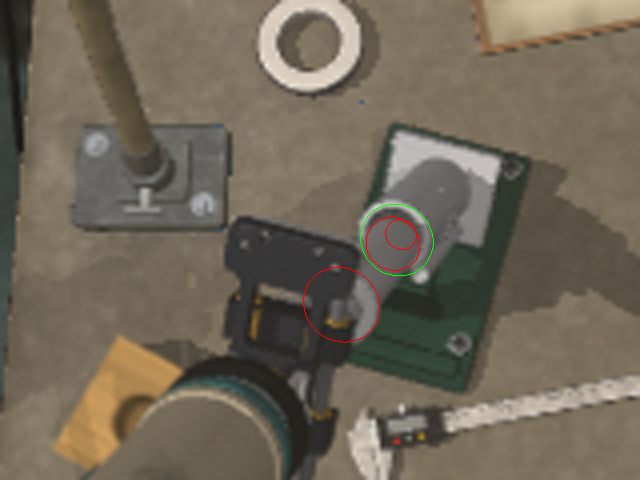

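```bash
python3 -m creep '[[0.08,0,-0.05,0,0,0],[0.15,-0.02,-0.15,0,0,0],[0.21,-0.03,-0.26,0,0,0],[0.29,-0.05,-0.386,0,0,0],[0.29,-0.05,-0.386,0,0,0],[0.29,-0.05,-0.386,0,0,0]]'; python3 st.py
```

```text
t: 16.95
ee_pos: [482.3, 126.7, 310.9]
eef_rot: [0.205, 0.764, 0.591, 0.158]
contact_force: [0.4, -0.1, -3.3]
opening: 30.0
t 16.95 cradle xyz [  2.84   0.63 299.62] F cradle [-1.27 -0.04 -3.12] Tq [-0.07  0.76  0.07] open 30.038511288432623
tool in cradle [[ 0.  1. -0.]
 [ 1. -0. -0.]
 [-0. -0. -1.]]
```

```bash
python3 -m creep '[[0.08,-0.02,-0.14,0,0,0],[0.15,-0.04,-0.27,0,0,0],[0.194,-0.05,-0.346,0,0,0],[0.194,-0.05,-0.346,0,0,0],[0.194,-0.05,-0.346,0,0,0]]'; python3 st.py; python3 v.py c 171.5
python3 - <<'E'
import cv2
a=cv2.imread('pics/side_c.png')[100:200,230:310]; cv2.imwrite('pics/z5.png',cv2.resize(a,None,fx=6,fy=6,interpolation=2))
E
```

```text
t: 17.37
ee_pos: [487.3, 125.5, 302.4]
eef_rot: [0.205, 0.764, 0.591, 0.158]
contact_force: [-0.9, 0.1, -3.0]
opening: 29.6
t 17.3667 cradle xyz [  3.01   0.73 289.73] F cradle [-2.27 -0.15 -2.16] Tq [-0.08  0.76  0.06] open 29.607226899272955
tool in cradle [[ 0.  1. -0.]
 [ 1. -0. -0.]
 [-0. -0. -1.]]
```

View pics/z5.png

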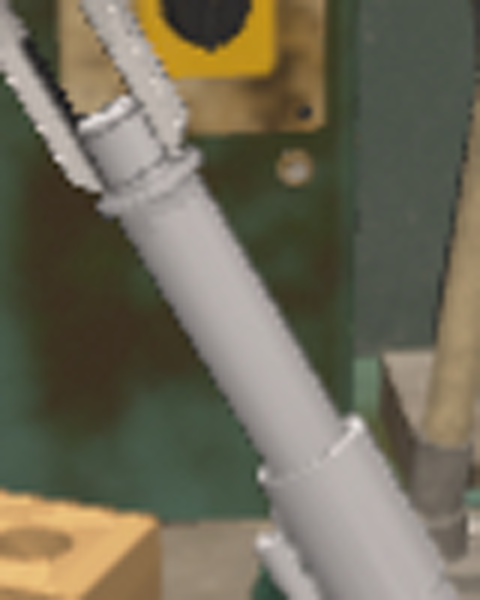

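```bash
python3 -m creep '[[0.1,-0.03,-0.17,0,0,0],[0.25,-0.065,-0.45,0,0,0],[0.4,-0.1,-0.72,0,0,0],[0.55,-0.14,-0.99,0,0,0],[0.67,-0.175,-1.2,0,0,0],[0.73,-0.19,-1.31,0,0,0],[0.73,-0.19,-1.31,0,0,0],[0.73,-0.19,-1.31,0,0,0]]'; python3 st.py
```

```text
t: 18.13
ee_pos: [505.2, 120.7, 269.2]
eef_rot: [0.205, 0.765, 0.59, 0.158]
contact_force: [-1.3, -0.4, -4.6]
opening: 29.4
t 18.1333 cradle xyz [  2.42   0.57 251.69] F cradle [-3.27 -0.74 -3.46] Tq [0.06 1.1  0.03] open 29.428349529364638
tool in cradle [[ 0.  1. -0.]
 [ 1. -0. -0.]
 [-0. -0. -1.]]
```

```bash
python3 -m creep '[[0.1,-0.03,-0.17,0,0,0],[0.22,-0.06,-0.4,0,0,0],[0.35,-0.09,-0.63,0,0,0],[0.47,-0.12,-0.84,0,0,0],[0.55,-0.14,-0.98,0,0,0],[0.58,-0.15,-1.04,0,0,0],[0.58,-0.15,-1.04,0,0,0],[0.58,-0.15,-1.04,0,0,0]]'; python3 st.py; python3 v.py d 171.5
python3 - <<'E'
import cv2
a=cv2.imread('pics/side_d.png')[120:240,240:330]; cv2.imwrite('pics/z6.png',cv2.resize(a,None,fx=5,fy=5,interpolation=2))
E
```

```text
t: 18.8
ee_pos: [520.0, 116.9, 243.6]
eef_rot: [0.205, 0.764, 0.591, 0.158]
contact_force: [-1.5, -0.1, -5.4]
opening: 29.8
t 18.8 cradle xyz [  2.84   0.64 221.87] F cradle [-3.96 -0.49 -3.91] Tq [-0.07  1.23  0.07] open 29.773111265485987
tool in cradle [[ 0.  1. -0.]
 [ 1. -0. -0.]
 [-0. -0. -1.]]
```

View pics/z6.png

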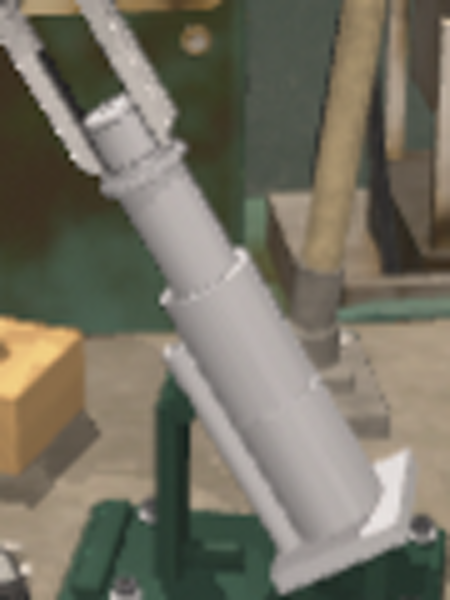

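```bash
python3 -m creep '[[-0.02,0.005,-0.015,0,0,0],[-0.05,0.013,-0.03,0,0,0],[-0.05,0.013,-0.03,0,0,0],[-0.05,0.013,-0.03,0,0,0]]'; python3 st.py; python3 v.py e 171.5
python3 - <<'E'
import cv2
a=cv2.imread('pics/side_e.png')[160:240,260:330]; b=cv2.imread('pics/side4.png')[160:240,260:330]
cv2.imwrite('pics/z7.png',cv2.hconcat([cv2.resize(a,None,fx=5.5,fy=5.5,interpolation=2),cv2.resize(b,None,fx=5.5,fy=5.5,interpolation=2)]))
E
```

```text
t: 19.23
ee_pos: [519.3, 117.5, 244.0]
eef_rot: [0.206, 0.764, 0.59, 0.159]
contact_force: [0.3, -0.3, -3.7]
opening: 29.5
t 19.2333 cradle xyz [  2.4    1.05 222.61] F cradle [-1.56 -0.23 -3.36] Tq [-0.08  0.74  0.05] open 29.51558523510916
tool in cradle [[ 0.  1.  0.]
 [ 1. -0. -0.]
 [-0.  0. -1.]]
```

View pics/z7.png

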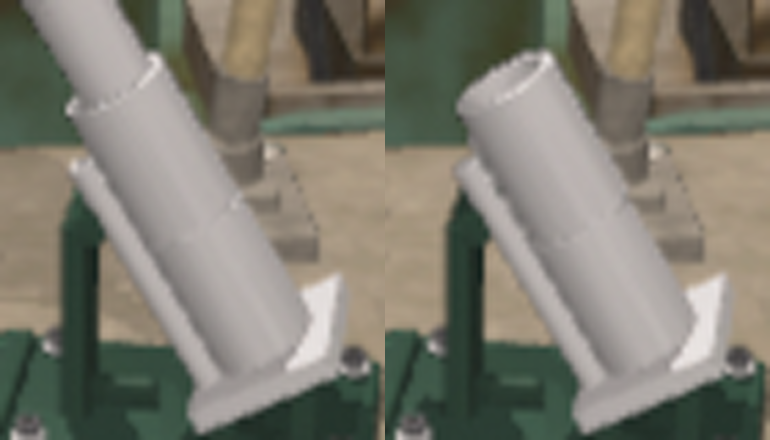

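```bash
python3 -m creep '[[0.1,-0.03,-0.17,0,0,0],[0.22,-0.06,-0.4,0,0,0],[0.35,-0.09,-0.63,0,0,0],[0.47,-0.12,-0.84,0,0,0],[0.56,-0.145,-1,0,0,0],[0.6,-0.155,-1.07,0,0,0],[0.6,-0.155,-1.07,0,0,0],[0.6,-0.155,-1.07,0,0,0]]'; python3 st.py
```

```text
t: 20.0
ee_pos: [533.9, 113.4, 216.3]
eef_rot: [0.205, 0.764, 0.59, 0.158]
contact_force: [-0.2, 0.1, -3.9]
opening: 29.5
t 20.0 cradle xyz [  1.66   0.74 191.03] F cradle [-2.13  0.08 -3.24] Tq [-0.11  0.77  0.07] open 29.49406012669309
tool in cradle [[ 0.  1.  0.]
 [ 1. -0. -0.]
 [-0.  0. -1.]]
```

```bash
python3 -m creep '[[0.08,-0.02,-0.14,0,0,0],[0.17,-0.045,-0.3,0,0,0],[0.25,-0.065,-0.45,0,0,0],[0.31,-0.08,-0.55,0,0,0],[0.31,-0.08,-0.55,0,0,0],[0.31,-0.08,-0.55,0,0,0]]'; python3 st.py; python3 -m creep '[[0.04,-0.01,-0.07,0,0,0],[0.08,-0.02,-0.14,0,0,0],[0.1,-0.025,-0.175,0,0,0],[0.1,-0.025,-0.175,0,0,0]]'; python3 st.py
```

```text
t: 20.5
ee_pos: [541.5, 111.4, 202.4]
eef_rot: [0.205, 0.764, 0.591, 0.158]
contact_force: [-0.1, -0.1, -3.3]
opening: 29.5
t 20.5 cradle xyz [  1.54   0.7  175.08] F cradle [-1.76 -0.11 -2.83] Tq [-0.04  0.75  0.01] open 29.548269496695298
tool in cradle [[ 0.  1. -0.]
 [ 1. -0. -0.]
 [-0. -0. -1.]]
t: 20.83
ee_pos: [544.0, 110.8, 198.1]
eef_rot: [0.205, 0.764, 0.591, 0.158]
contact_force: [-0.2, 0.8, -3.3]
opening: 29.0
t 20.8333 cradle xyz [  1.58   0.75 170.09] F cradle [-2.03  0.69 -2.68] Tq [-0.09  0.79  0.04] open 29.020546968288453
tool in cradle [[ 0.  1.  0.]
 [ 1. -0. -0.]
 [-0.  0. -1.]]
```

```bash
python3 -m creep '[[0.04,-0.01,-0.07,0,0,0],[0.08,-0.02,-0.14,0,0,0],[0.1,-0.025,-0.175,0,0,0],[0.1,-0.025,-0.175,0,0,0]]'; python3 st.py;python3 -m creep '[[0.04,-0.01,-0.07,0,0,0],[0.08,-0.02,-0.14,0,0,0],[0.08,-0.02,-0.14,0,0,0],[0.08,-0.02,-0.14,0,0,0]]'; python3 st.py
```

```text
t: 21.17
ee_pos: [546.5, 110.2, 193.6]
eef_rot: [0.205, 0.764, 0.591, 0.158]
contact_force: [0.1, 0.5, -4.2]
opening: 29.7
t 21.1667 cradle xyz [  1.63   0.79 164.92] F cradle [-2.16  0.46 -3.65] Tq [-0.05  0.79  0.02] open 29.728984881366955
tool in cradle [[ 0.  1.  0.]
 [ 1. -0. -0.]
 [-0.  0. -1.]]
t: 21.5
ee_pos: [548.5, 109.7, 190.2]
eef_rot: [0.205, 0.764, 0.591, 0.158]
contact_force: [0.4, -0.3, -4.0]
opening: 28.9
t 21.5 cradle xyz [  1.69   0.81 160.96] F cradle [-1.63 -0.18 -3.65] Tq [-0.08  0.9   0.03] open 28.93033748030733
tool in cradle [[ 0.  1.  0.]
 [ 1. -0. -0.]
 [-0.  0. -1.]]
```

Nose at about -10.5 with no resistance. Small steps until the collar touches.

```bash
python3 -m creep '[[0.02,-0.005,-0.035,0,0,0],[0.03,-0.007,-0.052,0,0,0],[0.03,-0.007,-0.052,0,0,0],[0.03,-0.007,-0.052,0,0,0]]'; python3 st.py;python3 -m creep '[[0.02,-0.005,-0.035,0,0,0],[0.02,-0.005,-0.035,0,0,0],[0.02,-0.005,-0.035,0,0,0]]'; python3 st.py; python3 v.py f 171.5
python3 - <<'E'
import cv2
a=cv2.imread('pics/side_f.png')[130:240,250:330]
cv2.imwrite('pics/z8.png',cv2.resize(a,None,fx=5.4,fy=5.4,interpolation=2))
E
```

```text
t: 21.83
ee_pos: [549.2, 109.5, 189.2]
eef_rot: [0.205, 0.764, 0.59, 0.158]
contact_force: [-0.7, -0.4, -2.4]
opening: 29.1
t 21.8333 cradle xyz [  1.83   0.83 159.7 ] F cradle [-1.73 -0.57 -1.74] Tq [-0.16  0.88  0.05] open 29.086923276343025
tool in cradle [[ 0.  1.  0.]
 [ 1. -0. -0.]
 [-0.  0. -1.]]
t: 22.08
ee_pos: [549.4, 109.5, 189.1]
eef_rot: [0.205, 0.764, 0.59, 0.159]
contact_force: [-5.1, 1.1, 3.2]
opening: 29.7
t 22.0833 cradle xyz [  1.93   0.88 159.56] F cradle [-2.91 -0.26  5.36] Tq [-0.31  1.25  0.01] open 29.714987340079816
tool in cradle [[ 0.  1.  0.]
 [ 1. -0. -0.]
 [-0.  0. -1.]]
```

View pics/z8.png

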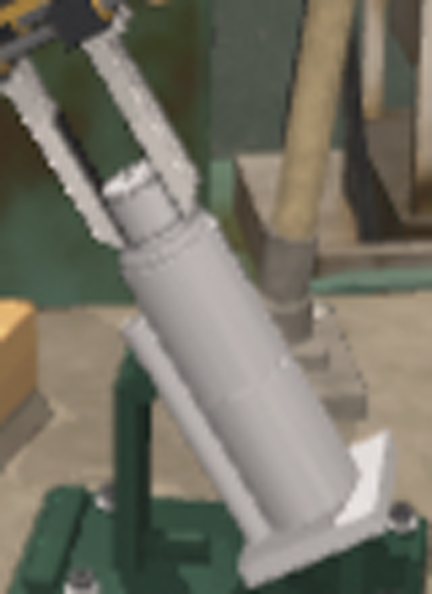

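Axial force rose 8 N at exactly the expected depth, so the collar is on the bushing. I'll release it and back out along the axis.

```bash
python3 -m creep '[[0,0,0,0,0,0],[0,0,0,0,0,0],[0,0,0,0,0,0],[0,0,0,0,0,0],[0,0,0,0,0,0],[0,0,0,0,0,0]]' 0.65;python3 st.py; python3 -m creep '[[-0.1,0.025,0.175,0,0,0],[-0.3,0.075,0.525,0,0,0],[-0.6,0.15,1.05,0,0,0],[-1,0.25,1.75,0,0,0],[-1.4,0.35,2.45,0,0,0],[-1.8,0.45,3.15,0,0,0],[-2.1,0.5,3.7,0,0,0],[-2.3,0.5,4.1,0,0,0],[-2.3,1.2,4.3,0,0,0],[-2.3,2.4,4.3,0,0,0],[-2.3,3.8,4.3,0,0,0],[-2.3,5,4.3,0,0,0],[-2.3,6,4.3,0,0,0],[-2.3,6,4.3,0,0,0],[-2.3,6,4.3,0,0,0]]'
python3 v.py g 171.5
python3 - <<'E'
from m import *
o=np.array([624.8,89.1,50])
def ring(x,y,s,r,n=72):
    t=np.linspace(0,2*np.pi,n+1); return o+np.c_[x+r*np.cos(t),y+r*np.sin(t),np.full(n+1,s)]@Mc.T
out=[]
for n,(x0,y0,w,h) in(('side',(250,130,80,110)),('top',(205,180,75,110))):
    im=cv2.imread(f'pics/{n}_g.png'); f=5
    im=cv2.resize(im[y0:y0+h,x0:x0+w],None,fx=f,fy=f,interpolation=2)
    p=((proj(n,ring(0,0,188,15))-[x0,y0]+.5)*f-.5).round().astype(int); cv2.polylines(im,[p],True,(0,0,255),1)
    out.append(im)
cv2.imwrite('pics/z9.png',np.hstack(out))
E
```

```text
t: 22.68
ee_pos: [550.2, 109.5, 188.5]
eef_rot: [0.205, 0.764, 0.59, 0.159]
contact_force: [-0.5, 0.5, -0.2]
opening: 60.8
t 22.6833 cradle xyz [  2.28   1.02 158.64] F cradle [-0.64  0.41  0.11] Tq [-0.15  0.29  0.04] open 60.830693448707535
tool in cradle [[ 0.  1.  0.]
 [ 1. -0. -0.]
 [-0.  0. -1.]]
t: 23.93
ee_pos: [491.9, 260.6, 296.2]
eef_rot: [0.205, 0.764, 0.591, 0.158]
contact_force: [-0.5, 0.3, -0.2]
opening: 61.4
```

View pics/z9.png

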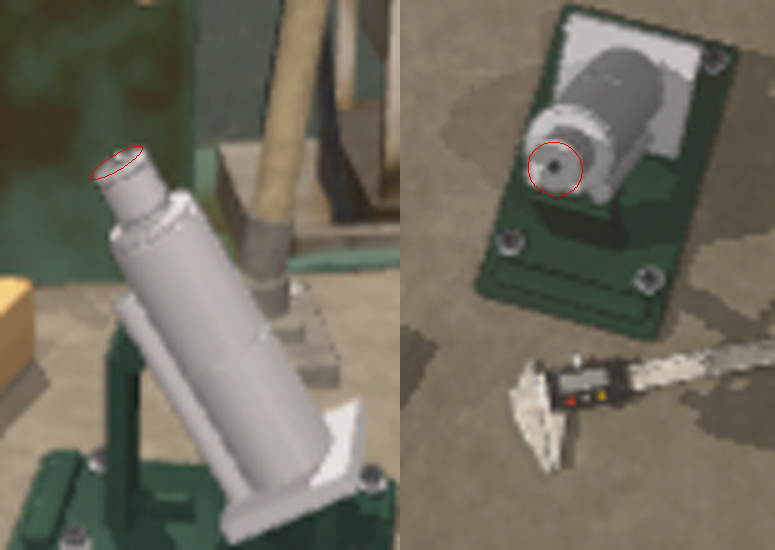

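View pics/top_g.png

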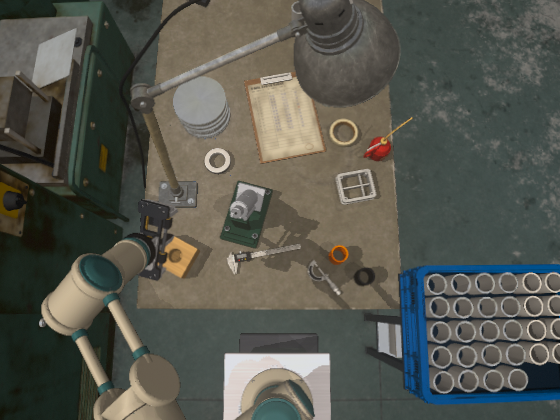

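```bash
python3 - <<'E'
from workcell import sensors, manip
print(sensors.sense()['contact_force'],sensors.sense()['t']); print(manip.hand_in())
E
```

```text
[-0.94948945 -0.80233759 -0.19143433] 24.0333
the job is handed in; nothing more can be done
None
```

I set the loose bushing in the cradle on top of the lower one. I then threaded the mandrel through both bushings into the pilot bore, released it and handed the job in at 24.0 s. No verdict was reported.

**Bushing:**
- It met the lower bushing at the calculated depth along the axis (108.5 mm).
- I pressed it onto the rails and let go. The side view before the mandrel went in showed the two bushings flush.
- In both pictures its top rim sat about 1 pixel (roughly 2 mm) from where I predicted. I took that as calibration error and shifted the mandrel's entry point about 2–3 mm to match.

**Mandrel:**
- I held it all the way down, with only a few newtons of side force.
- The axial force then rose by about 8 N with the tool at 159.6 mm against 159.5 mm calculated, which puts the nose about 12 mm inside the bore and the collar on the bushing.
- After release its drive end matched the predicted position to about 1 pixel in both views.

**Doubts:** Partway in, the mandrel pushed lightly (about 1.5 N) on the bore. A faint light sliver showed at the joint between the bushings, so I shifted 1.5 mm back. The force went away; in the later side views I saw no clear step at the joint, but I did not measure it.

**Other items:** In the last top view the caliper and cast frame look unmoved, and the gripper is clear of everything. I did not measure either bystander's shift.

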